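# Seat a heatsink in the drilling jig and lock the cam

### The arm

A 6-joint arm with a two-finger parallel gripper is mounted at the origin on a cart in front of the work surface, level with it; the furniture and walls round the work are solid. World frame = base frame: x ahead of the robot, y to its left, z up, the work surface at z = 0. Lengths are in mm, angles in rad, forces in N, time in s.
With the tool pointing down it reaches from about 250 to 800 mm from the base axis. Payload 8.5 kg.
Tool frame: the origin (TCP) lies at the very end of the fingers, on their centre line; the grasp point (between the pads) lies 19 mm behind it; z points along the fingers, y is the line along which they close (so a half turn about z gives the same grasp; the last joint's range is limited). The gripper opens to 85 mm and grips with 20 to 120 N. Pads are 22 mm wide; open, the fingers measure 114 mm over their backs; the gripper's body (76 mm by 85 mm) begins 54 mm behind the grasp point. The pads swing forward as they close: fully open they stand 13 mm farther back than shut.
Start: joints at [-1.344, 0.238, -0.013, 1.319, 0, 1.571], TCP at [118.04, -511.513, 231.276] pointing down, gripper open.
Joint ranges: [-2.66, 2.66], [-1.03, 1.9], [-1.14, 1.46], [-1.82, 2.27], [-1.45, 1.34], [-3.14, 3.14]. Speed limits (rad/s): [2.22, 2.22, 2.79, 3.14, 3.14, 3.14].

### API

Orientations are given as [roll, pitch, yaw] about the fixed x, y, z axes, in that order (R = Rz(yaw) Ry(pitch) Rx(roll)).
In Python, from cell import ctrl, eyes, job gives the robot as it stands.
- The arm moves only by the tool move_arm, never from a script. Its argument "series" is one flat list of numbers, 7 for each row, row after row: the shift along the tool's x, y, z in cm, then the turn, a rotation vector about the tool's x, y, z in degrees, then the closure in counts, from 0 (fully open) to 255 (shut). A call has 1 to 8 rows; each row shifts and turns the commanded pose from where the row before left it, along the tool's axes as they then stand; what a row does not reach is not made up. A row lasts 1/12 s, in which the tool goes at most 41.7 mm and 7.16 degrees, less where a joint would pass 70% of its speed; a pose out of reach is approached as far as the arm can. A call is refused whole if a number of a shift passes 4.17 or a number of a turn 7.16, either way. A call with a gripper value outside its range is refused whole. The fingers move at their own pace and stop on an object; the grip force is fixed at half the most. Time passes only in rows, so rows that do not move let the fingers close. It gives the time, the measured TCP pose, the force, the opening and the grip force at its end, in the units of the state.
- ctrl.sense(): the state, without advancing time (a new reading comes with each control period).
- eyes.capture(name): name is "scene" or "top" or "wrist"; returns the picture (400x640x3 uint8, blue, green, red); there is no depth.
- eyes.camera_model(name): a dict with "K" (3x3 intrinsics, pixels), "R" (3x3) and "t" (3): a world point X has camera coordinates R X + t; the wrist camera has in their place "tool_from_camera" (4x4, takes a point from camera to tool coordinates, whose origin is the TCP and whose axes are the flange's). Camera axes: x right, y down, z forward; pixel columns grow to the right and rows downward; lengths in mm; the calibration is good to about 2 mm. A picture is of the moment at which its call begins: read the wrist's pose just before it. camera_model takes no time and is no camera call.
- job.finish_job(): hands the job in; it is judged then, once.
The state is a dict: "time": time; "qpos": joint angles; "qd": joint speeds; "joint_torque": joint torques, N m; "position": TCP position; "eef_rot": TCP orientation; "force": force on the tool from outside, world axes, zero at the start; "wrist_torque": the same for the moment, N m; "finger_gap": finger opening in mm; "grip_force": force on a finger pad.
Only numpy, scipy, OpenCV 4.12 (cv2) and the standard library are available. Lean on these libraries where they do the work, as an engineer would, in place of code of your own. Each camera call takes 0.05 s, during which the arm holds its last target. There are 200 camera calls.

### The job

The finned heatsink lying loose on the drilling jig's plate has to be located for drilling: with the fingertips, push it along the plate until it sits square in the corner, against both the back fence and the end stop, and then push the cam lever round until the cam clamps it there. Only push it, never lift it off the plate, and leave the lever locked and the heatsink still hard in its corner. Leave the second heatsink, the terminal block and the tweezers where they are.

Things in the scene. Friction and masses are not known exactly. Their poses are not given: they have to be found in the camera images.
- drill_jig: Drilling jig, fixed to the bench: dark steel base plate 170 mm (x) by 280 mm (y), 8 mm thick; origin at the centre of its underside, at bench height. Its x points to the back fence (away from the robot), y to the end stop (left), z up. The cam pivot stands at x -7, y 70 mm; a 6 mm pin 20 mm high over the plate at x -7, y 34 mm stops the lever.
- fence_face (a point): Point on the back fence's face, at plate level (z 8 mm), jig x 60, y 0 mm; axes as the jig's. The fence is a steel bar along jig y with this face toward jig -x, from jig y -115 to 100 mm, 16 mm thick, 14 mm high above the plate.
- stop_face (a point): Point on the end stop's face, at plate level, jig x 37.5, y 100 mm; axes as the jig's. The end stop is a steel block with a drill bush, this face toward jig -y, 34 mm wide in x, 22 mm thick, 27 mm high above the plate.
- seat (a point): Point on the plate's top (z 8 mm) where the heatsink's origin comes when it touches both fence and end stop: jig x 37.5, y 70 mm; axes as the jig's.
- heatsink: The loose heatsink on the plate: aluminium, 45 mm (its x, along the fins) by 60 mm (its y), 26 mm high, fins up, about 0.15 kg; origin at the centre of its underside. Starts right of the cam (jig x -25 to 10, y -65 to -15 mm), turned up to 0.4 rad. Its 60 mm side ends along the fence. The way in: back (+x) to the fence, then along it (+y), past pin and open cam.
- cam_lever (a joint): Angle of cam and lever about the upright pivot: 0 open, grows anticlockwise from above, stop at 1.6. At angle a the lever points 165 deg + a anticlockwise from jig +x: to the robot when open, to its right when locked; pushed from its left side. Starts 0 to 0.3, swings at about 1 N; the cam meets the seated part near 1.2 and stiffens; push on to 1.4 or the stop to clamp. It stays where left.
- lever_grip (a point): Point on the axis of the lever's black round grip (13 mm thick, rising slightly outward), 75 mm out from the pivot, 35 mm above the bench. The grip runs from 52 to 100 mm from the pivot.
- cam_pivot (a point): Point on the axis of the cam's pivot, 28 mm above the bench. The cam is a steel disc of 32 mm diameter, set 8 mm off the pivot axis, 10 to 25 mm above the bench.
- next_heatsink: A second heatsink like the first, on the bench right of the jig, not part of the job; origin at the centre of its underside.
- terminal: Blue terminal block 14 x 36 x 19 mm on the plate's near right corner, not part of the job; origin at the centre of its underside.
- tweezers: Flat steel tweezers 13 x 120 x 9 mm on the bench in front of the jig, not part of the job; origin at the centre of their underside, length along their y.

How it is judged (in metres and radians):
On the way:
1. heatsink pushed into the corner, within 3 mm of fence and end stop and square to 3 degrees, while the cam is still open (x of heatsink in the frame of seat above -0.003 m and y of heatsink in the frame of seat above -0.003 m and angle between the x axis of heatsink and the x axis of drill_jig, either way round below 0.052 rad and value of joint cam_lever below 0.8 rad), for 0.1 s.
At the end, for the whole second after the job is handed in: The heatsink lies flat on the plate within 2 mm of both the back fence and the end stop, square to 2 degrees and at rest; the lever stands past 1.2 rad and the cam presses on the heatsink with more than 4 N (x of heatsink in the frame of seat above -0.002 m and y of heatsink in the frame of seat above -0.002 m and distance between heatsink and seat below 0.004 m and angle between the x axis of heatsink and the x axis of drill_jig, either way round below 0.035 rad and value of joint cam_lever above 1.2 rad and contact force between cam_lever and heatsink above 4 N and linear speed of heatsink below 0.01 m/s); the robot touches nothing.
It fails at once if the heatsink is lifted more than 5 mm off the plate or tipped over 10 degrees (z of heatsink in the frame of seat above 0.005 m or angle between heatsink's own z axis and vertical above 0.17 rad).
It fails at once if the second heatsink, the terminal block or the tweezers are moved more than 15 mm (distance of any of next_heatsink, terminal, tweezers from where it was at the start of the episode above 0.015 m).
It also fails if it takes over 56 s, if anything falls off the work surface, if the arm or the gripper's body presses on something with over 40 N, if the wrist force passes 120 N, or if a joint passes its speed limit or range.

## Working session

There is one attempt and no reset: what is moved stays moved. The work goes in short steps, Python scripts to look and compute and a tool call to move; the robot and the scene stay as the last step left them, time stands still between calls to the robot, and variables do not carry over. Pictures are saved under pics/ and viewed, at most 10 in all, crops included, and the job is handed in when it is done.

Besides the shell and the picture viewer there is one more tool, called after "Request:" by a JSON object that holds its "method" and its "body", one argument or row to a line. move_arm: Moves the arm, as the interface text tells. Its arguments: {"type":"object","properties":{"series":{"type":"array"}},"required":["series"]}

```bash
mkdir -p pics; python3 - <<'E'
from cell import ctrl, eyes, job
import cv2,numpy as np
s=ctrl.sense();print(s)
for n in("top","scene"):
    cv2.imwrite(f"pics/{n}0.png",eyes.capture(n)); m=eyes.camera_model(n); print(n,{k:np.round(v,3).tolist() for k,v in m.items()})
print(eyes.camera_model("wrist"))
E
```

```text
{'time': 0.0, 'qpos': array([-1.34401914e+00,  2.38750250e-01, -1.43030167e-02,  1.31920040e+00,
        1.91649765e-05,  1.57079521e+00]), 'qd': array([-0.00049049,  0.00080983, -0.00033643,  0.00030432, -0.00106485,
       -0.00198176]), 'joint_torque': array([-2.10503138e-03, -5.38774645e+01,  3.46443129e+01,  1.83151133e-02,
       -1.52400694e-04, -2.78193357e-05]), 'position': array([ 117.94637339, -511.12534235,  230.67466366]), 'eef_rot': array([-3.14013531e+00, -1.91665899e-05,  2.26778277e-01]), 'force': array([-1.58863063,  1.03486598, -0.43563827]), 'wrist_torque': array([-0.00821694, -0.01124986, -0.0469117 ]), 'grip_force': 0.0, 'finger_gap': 85.61877932114363}
top {'K': [[395.489, 0.0, 314.548], [0.0, 395.489, 203.587], [0.0, 0.0, 1.0]], 'R': [[-0.021, -1.0, 0.004], [-0.993, 0.021, -0.119], [0.118, -0.007, -0.993]], 't': [-21.607, 537.8, 882.92]}
scene {'K': [[510.039, 0.0, 317.569], [0.0, 510.039, 192.975], [0.0, 0.0, 1.0]], 'R': [[0.909, -0.416, 0.023], [-0.226, -0.538, -0.812], [0.35, 0.733, -0.584]], 't': [-482.21, 163.672, 710.814]}
{'K': array([[313.14127868,   0.        , 320.43454018],
       [  0.        , 313.14127868, 197.03851384],
       [  0.        ,   0.        ,   1.        ]]), 'tool_from_camera': array([[-5.46444881e-04, -9.65390071e-01, -2.60809725e-01,
         6.43043797e+01],
       [ 9.99999690e-01, -3.79709089e-04, -6.89687957e-04,
        -3.25815443e-01],
       [ 5.66786083e-04, -2.60810021e-01,  9.65389979e-01,
        -1.42298165e+02],
       [ 0.00000000e+00,  0.00000000e+00,  0.00000000e+00,
         1.00000000e+00]])}
```

View pics/top0.png

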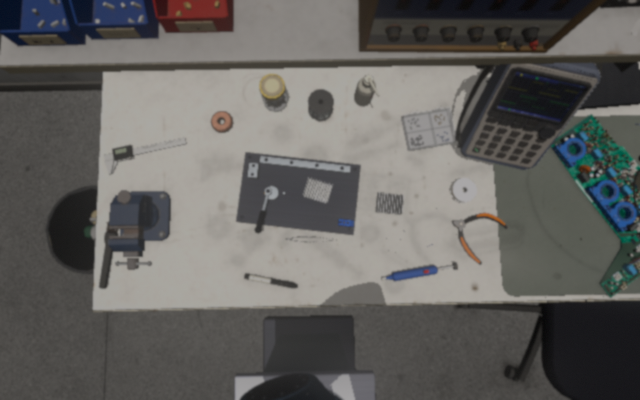

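View pics/scene0.png

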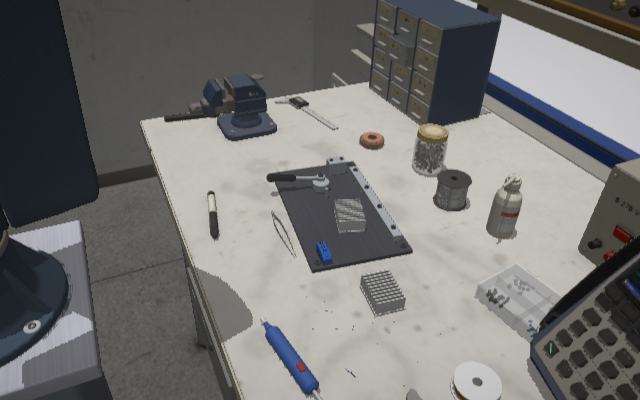

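The top view shows the jig plate with corners near (246,153), (360,165), (354,235) and (237,222). The loose heatsink is near (318,190), the pivot near (271,192) and the lever tip near (259,230). The tweezers are at (310,239), the terminal at (346,223) and the second heatsink at (389,203).

```bash
cat > h.py <<'E'
from cell import ctrl, eyes, job
import cv2,numpy as np
from scipy.spatial.transform import Rotation as Ro
def cam(n,s=None):
    m=eyes.camera_model(n)
    if n!="wrist": return m["K"],m["R"],m["t"]
    T=np.eye(4);T[:3,:3]=Ro.from_euler('xyz',s["eef_rot"]).as_matrix();T[:3,3]=s["position"]
    C=np.linalg.inv(T@m["tool_from_camera"]);return m["K"],C[:3,:3],C[:3,3]
def ray(c,px,z):
    K,R,t=c; px=np.atleast_2d(px).astype(float)
    d=(np.c_[px,np.ones(len(px))]@np.linalg.inv(K).T)@R; o=-R.T@t
    return o+d*((z-o[2])/d[:,2])[:,None]
def proj(c,X):
    K,R,t=c; p=(np.atleast_2d(X)@R.T+t)@K.T; return p[:,:2]/p[:,2:]
E
python3 - <<'E'
from h import *
im=cv2.imread("pics/top0.png");c=cam("top")
g=im.max(2); roi=np.zeros_like(g); roi[145:245,230:368]=1
d=((g<95)&(roi>0)).astype(np.uint8)
n,l,st,_=cv2.connectedComponentsWithStats(d); k=1+st[1:,4].argmax(); m=(l==k).astype(np.uint8)
cs,_=cv2.findContours(m,cv2.RETR_EXTERNAL,cv2.CHAIN_APPROX_NONE); cnt=max(cs,key=cv2.contourArea)[:,0]
P=ray(c,cnt,8)[:,:2].astype(np.float32); r=cv2.minAreaRect(P); print("plate",r)
hull=cv2.boxPoints(r);print(hull)
for nm,roi,z in(("hs",(175,207,298,338),26+8-0),("next",(185,220,370,410),26)):
    a,b,e,f=roi; s=g[a:b,e:f]; 
    q=(s>105) if nm=="hs" else (s<130)
    cc=max(cv2.findContours(q.astype(np.uint8),0,1)[0],key=cv2.contourArea)[:,0]+[e,a]
    print(nm,cv2.minAreaRect(ray(c,cc,z)[:,:2].astype(np.float32)))
cv2.imwrite("pics/c.png",cv2.resize(im[140:250,225:415],None,fx=4,fy=4,interpolation=cv2.INTER_CUBIC))
for nm,p,z in(("pivot",(271,192),28),("levtip",(259,230),38)):print(nm,ray(c,p,z))
E
```

```text
plate ((556.6517333984375, 5.995697021484375), (275.8556213378906, 186.64691162109375), 82.36990356445312)
[[ 445.8409  -118.31968]
 [ 630.83527 -143.1021 ]
 [ 667.4625   130.31107]
 [ 482.4682   155.09349]]
hs ((568.3170166015625, -39.964447021484375), (59.000389099121094, 45.101959228515625), 71.32010650634766)
next ((535.7041015625, -206.09622192382812), (61.92464065551758, 47.01197052001953), 81.45037078857422)
pivot [[567.0059814   67.96612904  28.        ]]
levtip [[478.54190904  94.97625373  38.        ]]
```

View pics/c.png

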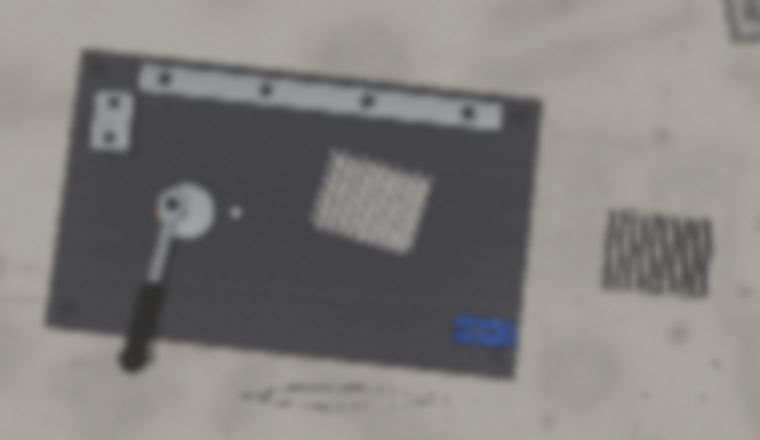

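The crop (4x, offset 225,140) shows plate corners at (82,50), (542,98), (514,380) and (46,325). The lever grip tip is at (133,358) and the pivot at (172,205), with the pin at (236,212). The heatsink corners are near (333,150), (433,177), (407,253) and (312,226). The lever spoiled the mask fit, so I will fit from the corners instead.

```bash
cat >> h.py <<'E'
def jig(): 
    a=np.load("jig.npy"); return a[:2],a[2]   # origin xy, yaw
def toj(X):
    o,y=jig(); return (np.atleast_2d(X)[:,:2]-o)@np.array([[np.cos(y),-np.sin(y)],[np.sin(y),np.cos(y)]])
def tow(p):
    o,y=jig(); return np.atleast_2d(p)@np.array([[np.cos(y),np.sin(y)],[-np.sin(y),np.cos(y)]])+o
E
python3 - <<'E'
from h import *
c=cam("top"); f=lambda p:np.array(p)/4+[225,140]-.375
W=ray(c,f([(82,50),(542,98),(514,380),(46,325)]),8)[:,:2]
J=np.array([(85,140),(85,-140),(-85,-140),(-85,140)],float)
A=J-J.mean(0);B=W-W.mean(0)
y=np.arctan2((A[:,0]*B[:,1]-A[:,1]*B[:,0]).sum(),(A*B).sum())
np.save("jig.npy",[*W.mean(0),y]);print(W.mean(0),y); print("res",toj(W)-J)
print("fence", toj(ray(c,f([(141,88),(500,128)]),22)))
print("pivot",toj(ray(c,f((172,205)),28)),"pin",toj(ray(c,f((236,212)),28)))
print("tip",toj(ray(c,f((133,358)),38)), "stop edge",toj(ray(c,f([(132,93),(130,150)]),35)))
h=toj(ray(c,f([(333,150),(433,177),(407,253),(312,226)]),34));print("hs",h,h.mean(0))
print("term",toj(ray(c,f([(455,317),(515,347)]),27)))
print("tweez",toj(ray(c,f([(243,395),(450,400)]),5)))
E
```

```text
[567.32832294   4.36537023] -0.1315583110004882
res [[-1.4355897  -0.64039412]
 [ 0.01015753  0.90884984]
 [-0.1731485   0.9757464 ]
 [ 1.59858067 -1.24420212]]
fence [[  61.37375692   98.84923201]
 [  60.99939334 -114.81004674]]
pivot [[-6.90251513 71.1514528 ]] pin [[-6.86778082 33.59853511]]
tip [[-98.21119321  80.98015149]] stop edge [[ 55.08634399 101.5970239 ]
 [ 21.47451131  98.46427671]]
hs [[ 34.73030215 -18.65789778]
 [ 25.35164213 -78.14822735]
 [-20.52076188 -67.87652651]
 [-10.95742503 -11.58789662]] [  7.15093934 -44.06763707]
term [[ -53.69515018  -99.62840889]
 [ -67.15271584 -135.88608149]]
tweez [[-111.40286982   18.58548805]
 [-100.88138605 -102.97050109]]
```

Request:
{"method": "move_arm", "body": {
  "series": [4,0,0,0,0,6.85,255,4,0,0,0,0,6.85,255,4,0,0,0,0,6.85,255,2,-3.6,0,0,0,0,255,2,-3.6,0,0,0,0,255,2,-3.6,0,0,0,0,255,2,-3.6,0,0,0,0,255,2,-3.6,0,0,0,0,255]
}}

```text
time: 0.77
position: [352.1, -329.8, 231.0]
eef_rot: [-3.141, 0.0, -0.116]
force: [1.5, -1.1, 0.3]
finger_gap: 0.3
grip_force: 0.0
```

```bash
cat >> h.py <<'E'
def st():
    s=ctrl.sense(); p=toj(s["position"])[0]
    print("t%.2f jig x%.1f y%.1f z%.1f yaw-jig %.3f rpy %s F %s gap %.1f"%(s["time"],*p,s["position"][2],s["eef_rot"][2]-jig()[1],np.round(s["eef_rot"],3),np.round(s["force"],1),s["finger_gap"])); return s
E
python3 -c "
from h import *
st()"
```

```text
t0.77 jig x-169.6 y-359.5 z231.0 yaw-jig 0.016 rpy [-3.141  0.    -0.116] F [ 1.5 -1.1  0.3] gap 0.3
```

Request:
{"method": "move_arm", "body": {
  "series": [1.4,-3.8,0.5,0,0,0.9,255,1.4,-3.8,0.5,0,0,0,255,1.4,-3.8,0.5,0,0,0,255,1.4,-3.8,0.5,0,0,0,255,1.4,-3.8,0.5,0,0,0,255,1.4,-3.8,0.5,0,0,0,255,1.4,-3.8,0.5,0,0,0,255,0,0,0,0,0,0,255]
}}

```text
time: 1.43
position: [484.9, -75.0, 195.1]
eef_rot: [-3.14, 0.001, -0.126]
force: [-0.3, 0.5, 0.0]
finger_gap: -0.3
grip_force: 0.0
```

```bash
python3 - <<'E'
from h import *
s=st()
im=eyes.capture("wrist");c=cam("wrist",s);cv2.imwrite("pics/w1.png",im)
# expected points
P=lambda x,y,z:proj(c,[*tow([x,y])[0],z])[0].round(0)
print([P(x,y,34) for x,y in((35,-19),(25,-78),(-20.5,-68),(-11,-11.6))],"fence",P(60,-115,22),P(60,100,22),"pin",P(-7,34,28),"piv",P(-7,70,28))
E
```

```text
t1.43 jig x-71.3 y-89.5 z195.1 yaw-jig 0.006 rpy [-3.14e+00  1.00e-03 -1.26e-01] F [-0.3  0.5  0. ] gap -0.3
[array([243.,  64.]), array([309.,  76.]), array([298., 127.]), array([238., 116.])] fence [349.  37.] [115.  35.] pin [192. 112.] piv [154. 111.]
```

View pics/w1.png

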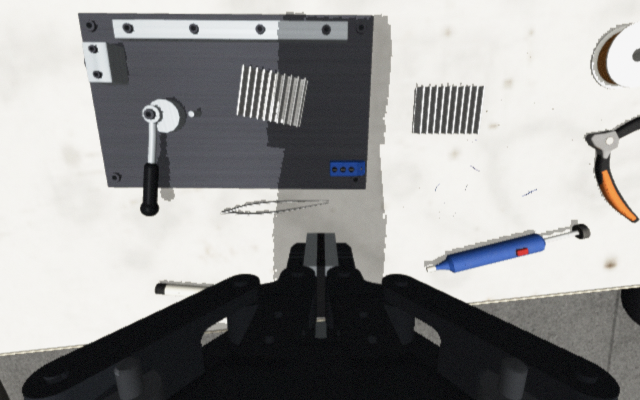

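The wrist view agrees with the calibration. The heatsink corners at (243,66), (308,77), (299,126) and (237,116) match the predictions to within 2 px, and the pivot at (151,114) is about 3 px off. I will come down behind the heatsink.

Request:
{"method": "move_arm", "body": {
  "series": [0.8,-1.5,2.5,0,0,0,255,0.9,-1.5,3.0,0,0,0,255,0.9,-1.5,3.5,0,0,0,255,0,0,4.0,0,0,0,255,0,0,3,0,0,0,255,0,0,1.5,0,0,0,255,0,0,0,0,0,0,255,0,0,0,0,0,0,255]
}}

```text
time: 2.15
position: [512.0, -53.4, 21.1]
eef_rot: [-3.129, 0.002, -0.111]
force: [0.9, -0.7, 0.9]
finger_gap: -0.0
grip_force: 0.0
```

```bash
python3 -c "
from h import *
st()"
```

```text
t2.15 jig x-47.3 y-64.5 z21.1 yaw-jig 0.021 rpy [-3.129e+00  2.000e-03 -1.110e-01] F [ 0.9 -0.7  0.9] gap -0.0
```

Request:
{"method": "move_arm", "body": {
  "series": [0,-1.0,0.3,-0.7,0,1.2,255,0,-1.0,0.3,0,0,0,255,0,0,0,0,0,0,255,0,0,0,0,0,0,255]
}}

```text
time: 2.48
position: [513.6, -49.9, 16.4]
eef_rot: [-3.127, -0.001, -0.105]
force: [0.4, 0.5, -0.0]
finger_gap: -0.1
grip_force: 0.0
```

```bash
python3 -c "
from h import *
st()"
```

```text
t2.48 jig x-46.2 y-60.9 z16.4 yaw-jig 0.026 rpy [-3.127e+00 -1.000e-03 -1.050e-01] F [ 0.4  0.5 -0. ] gap -0.1
```

Request:
{"method": "move_arm", "body": {
  "series": [0,0,0,0,0,0,255,0,0,0,0,0,0,255,0,0,0,0,0,0,255,0,0,0,0,0,0,255]
}}

```text
time: 2.82
position: [513.2, -50.0, 15.8]
eef_rot: [-3.127, 0.0, -0.105]
force: [0.8, -0.0, 0.1]
finger_gap: -0.0
grip_force: 0.0
```

```bash
python3 -c "
from h import *
s=st();print(s['qpos'],s['joint_torque'],s['wrist_torque'])
cv2.imwrite('pics/w2.png',eyes.capture('scene')[120:320,180:480].repeat(2,0).repeat(2,1))"
```

```text
t2.82 jig x-46.6 y-61.0 z15.8 yaw-jig 0.026 rpy [-3.127  0.    -0.105] F [ 0.8 -0.   0.1] gap -0.0
[-0.10549299  0.39107916 -0.39585588  0.78398092  0.01409453  3.14153484] [ 8.90750351e-03 -5.75198722e+01  2.64748889e+01  4.86112360e-03
  5.57683501e-02 -3.23863942e-04] [-0.02858463 -0.01293992 -0.00691343]
```

View pics/w2.png

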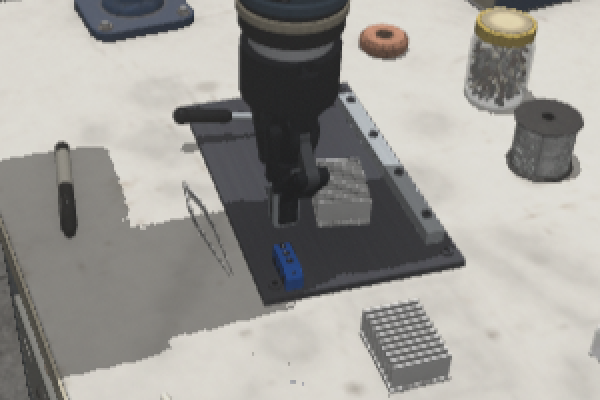

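The joint state shows that joint 6 sits at its limit (3.14), which blocked the sideways motion. In the picture the fingers stand just in front of the heatsink and have touched nothing. I will turn the tool a quarter turn back.

Request:
{"method": "move_arm", "body": {
  "series": [-0.8,0,0,0,0,-6.8,255,0,0,0,-0.8,0,-6.8,255,0,0,0,0,0,-6.8,255,0,0,0,0,0,-6.8,255,0,0,0,0,0,-6.8,255,0,0,0,0,0,-6.8,255,0,0,0,0,0,-6.8,255,0,0,0,0,0,-6.8,255]
}}

```text
time: 3.53
position: [505.1, -49.2, 15.6]
eef_rot: [3.14, -0.002, 0.85]
force: [-0.4, 0.7, 0.2]
finger_gap: 0.1
grip_force: 0.0
```

Request:
{"method": "move_arm", "body": {
  "series": [0,0,0,0,0,-6.8,255,0,0,0,0,0,-6.8,255,0,0,0,0,0,-6.8,255,0,0,0,0,0,-6.8,255,0,0,0,0,0,-6.8,255,0,0,0,0,0,0,255,0,0,0,0,0,0,255]
}}

```text
time: 4.12
position: [505.1, -49.2, 15.6]
eef_rot: [3.139, -0.0, 1.434]
force: [0.2, -1.6, -0.4]
finger_gap: 0.1
grip_force: 0.0
```

```bash
python3 -c "
from h import *
s=st();print(s['qpos'])"
```

```text
t4.12 jig x-54.6 y-61.2 z15.6 yaw-jig 1.565 rpy [ 3.139 -0.     1.434] F [ 0.2 -1.6 -0.4] gap 0.1
[-9.72349742e-02  3.78679092e-01 -4.17624629e-01  7.72376236e-01
  3.25480101e-04  1.61072505e+00]
```

Request:
{"method": "move_arm", "body": {
  "series": [0.9,0,0.1,0,0,0,255,0.8,1.0,0.1,0,0,0,255,0,0.8,0,0,0,0,255,0,0.6,0,0,0,0,255,0,0.6,0,0,0,0,255,0,0.6,0,0,0,0,255,0,0.6,0,0,0,0,255,0,0,0,0,0,0,255]
}}

```text
time: 4.78
position: [550.5, -38.2, 13.7]
eef_rot: [3.138, -0.0, 1.437]
force: [0.3, 0.6, -1.0]
finger_gap: 0.1
grip_force: 0.0
```

```bash
python3 -c "
from h import *
s=st()"
```

```text
t4.78 jig x-11.0 y-44.4 z13.7 yaw-jig 1.568 rpy [ 3.138 -0.     1.437] F [ 0.3  0.6 -1. ] gap 0.1
```

Next I push on to the fence, watching the force.

Request:
{"method": "move_arm", "body": {
  "series": [0,0.5,0,0,0,0,255,0,0.4,0,0,0,0,255,0,0.2,0,0,0,0,255,0,0,0,0,0,0,255]
}}

```text
time: 5.12
position: [560.7, -39.5, 13.8]
eef_rot: [3.139, -0.0, 1.437]
force: [-0.4, 1.3, 0.1]
finger_gap: -0.2
grip_force: 0.0
```

Request:
{"method": "move_arm", "body": {
  "series": [0,0.1,0,0,0,0,255,0,0,0,0,0,0,255]
}}

```text
time: 5.28
position: [561.0, -39.5, 13.8]
eef_rot: [3.139, -0.0, 1.437]
force: [0.2, 0.0, 0.0]
finger_gap: -0.2
grip_force: 0.0
```

Request:
{"method": "move_arm", "body": {
  "series": [0,0.1,0,0,0,0,255,0,0,0,0,0,0,255]
}}

```text
time: 5.45
position: [561.8, -39.6, 13.8]
eef_rot: [3.14, -0.0, 1.437]
force: [-0.7, 0.3, -0.3]
finger_gap: -0.4
grip_force: 0.5
```

```bash
python3 -c "
from h import *
s=st()"
```

```text
t5.45 jig x0.3 y-44.3 z13.8 yaw-jig 1.569 rpy [ 3.14  -0.     1.437] F [-0.7  0.3 -0.3] gap -0.4
```

Request:
{"method": "move_arm", "body": {
  "series": [0,0.2,0,0,0,0,255,0,0,0,0,0,0,255]
}}

```text
time: 5.62
position: [562.5, -39.6, 13.6]
eef_rot: [-3.141, -0.001, 1.438]
force: [-6.1, 0.9, 4.4]
finger_gap: -0.3
grip_force: 3.2
```

Request:
{"method": "move_arm", "body": {
  "series": [0,0.2,0,0,0,0,255,0,0,0,0,0,0,255]
}}

```text
time: 5.78
position: [562.7, -39.6, 13.4]
eef_rot: [-3.138, -0.001, 1.438]
force: [-12.6, 2.9, 8.1]
finger_gap: 0.3
grip_force: 6.2
```

```bash
python3 - <<'E'
from h import *
s=st()
cv2.imwrite("pics/s3.png",eyes.capture("scene")[130:300,220:460].repeat(3,0).repeat(3,1))
E
```

```text
t5.78 jig x1.1 y-44.2 z13.4 yaw-jig 1.569 rpy [-3.138e+00 -1.000e-03  1.438e+00] F [-12.6   2.9   8.1] gap 0.3
```

View pics/s3.png

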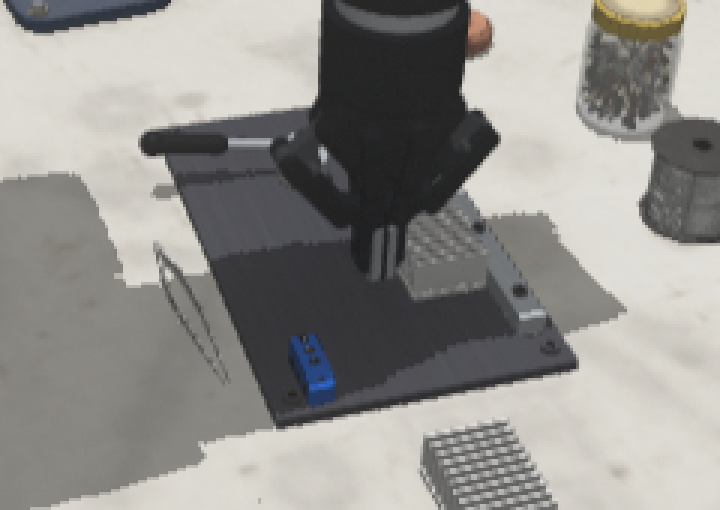

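The heatsink now sits flush along the fence, which agrees with the 12 N contact force. I will go round to its right end.

Request:
{"method": "move_arm", "body": {
  "series": [0,-0.8,0,0,0,0,255,-1.0,-0.8,0,0,0,0,255,-2.5,0,0,0,0,0,255,-2.5,0,0,0,0,0,255,0,1.0,0,0,0,0,255,0,2.2,0,0,0,0,255,0,2.1,0,0,0,0,255,0,0,0,0,0,0,255]
}}

```text
time: 6.5
position: [598.5, -106.2, 14.4]
eef_rot: [3.134, -0.0, 1.437]
force: [-0.3, -0.4, -0.0]
finger_gap: 0.0
grip_force: 0.0
```

```bash
python3 -c "
from h import *
s=st()"
```

```text
t6.50 jig x45.4 y-105.5 z14.4 yaw-jig 1.568 rpy [ 3.134 -0.     1.437] F [-0.3 -0.4 -0. ] gap 0.0
```

Request:
{"method": "move_arm", "body": {
  "series": [0.5,-0.7,0,0,0,0,255,0.8,0,0,0,0,0,255,0.7,0,0,0,0,0,255,0.7,0,0,0,0,0,255,0.7,0,0,0,0,0,255,0.7,0,0,0,0,0,255,0.7,0,0,0,0,0,255,0.7,0,0,0,0,0,255]
}}

```text
time: 7.17
position: [594.5, -48.4, 13.9]
eef_rot: [3.14, 0.0, 1.438]
force: [-2.0, -3.2, 0.7]
finger_gap: -0.1
grip_force: 1.6
```

```bash
python3 -c "
from h import *
s=st()"
```

```text
t7.17 jig x33.9 y-48.8 z13.9 yaw-jig 1.569 rpy [3.14  0.    1.438] F [-2.  -3.2  0.7] gap -0.1
```

Request:
{"method": "move_arm", "body": {
  "series": [0.7,0.1,0,0,0,0,255,0.7,0.1,0,0,0,0,255,0.7,0.1,0,0,0,0,255,0.7,0.1,0,0,0,0,255,0.7,0,0,0,0,0,255,0.7,0,0,0,0,0,255,0.7,0,0,0,0,0,255,0.6,0,0,0,0,0,255]
}}

```text
time: 7.83
position: [606.6, 5.8, 13.9]
eef_rot: [3.139, -0.001, 1.438]
force: [-0.9, -1.4, 0.5]
finger_gap: 0.1
grip_force: 0.4
```

```bash
python3 - <<'E'
from h import *
s=st()
cv2.imwrite("pics/s4.png",eyes.capture("scene")[130:300,220:460].repeat(3,0).repeat(3,1))
E
```

```text
t7.83 jig x38.8 y6.6 z13.9 yaw-jig 1.569 rpy [ 3.139e+00 -1.000e-03  1.438e+00] F [-0.9 -1.4  0.5] gap 0.1
```

View pics/s4.png

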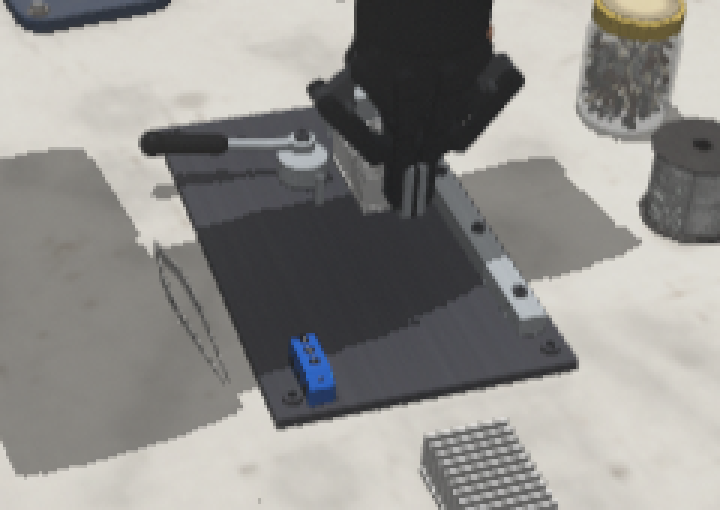

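The heatsink is sliding along the fence ahead of the fingers and has passed the pin. About 22 mm remain.

Request:
{"method": "move_arm", "body": {
  "series": [0.6,0,0,0,0,0,255,0.6,0,0,0,0,0,255,0.5,0,0,0,0,0,255,0.2,0,0,0,0,0,255,0,0,0,0,0,0,255]
}}

```text
time: 8.3
position: [608.9, 24.3, 13.9]
eef_rot: [3.139, -0.001, 1.438]
force: [-0.6, 0.3, 0.1]
finger_gap: 0.0
grip_force: 0.0
```

Request:
{"method": "move_arm", "body": {
  "series": [0.2,0,0,0,0,0,255,0,0,0,0,0,0,255]
}}

```text
time: 8.47
position: [609.0, 25.8, 13.9]
eef_rot: [3.139, -0.001, 1.437]
force: [-0.2, 0.2, 0.6]
finger_gap: 0.3
grip_force: 0.0
```

Request:
{"method": "move_arm", "body": {
  "series": [0.2,0,0,0,0,0,255,0,0,0,0,0,0,255]
}}

```text
time: 8.63
position: [609.3, 27.7, 13.9]
eef_rot: [3.139, -0.0, 1.437]
force: [-0.1, 0.4, 0.2]
finger_gap: -0.2
grip_force: 0.1
```

```bash
python3 -c "
from h import *
s=st()"
```

```text
t8.63 jig x38.6 y28.7 z13.9 yaw-jig 1.569 rpy [ 3.139 -0.     1.437] F [-0.1  0.4  0.2] gap -0.2
```

Request:
{"method": "move_arm", "body": {
  "series": [0.2,0,0,0,0,0,255,0,0,0,0,0,0,255]
}}

```text
time: 8.8
position: [609.6, 29.8, 13.9]
eef_rot: [3.139, -0.001, 1.437]
force: [0.2, -0.8, 1.2]
finger_gap: 0.1
grip_force: 0.2
```

Request:
{"method": "move_arm", "body": {
  "series": [0.2,0,0,0,0,0,255,0,0,0,0,0,0,255]
}}

```text
time: 8.97
position: [609.7, 30.8, 13.9]
eef_rot: [3.139, 0.002, 1.437]
force: [-0.5, -6.0, 0.8]
finger_gap: -0.2
grip_force: 3.0
```

Request:
{"method": "move_arm", "body": {
  "series": [0.2,0,0,0,0,0,255,0,0,0,0,0,0,255]
}}

```text
time: 9.13
position: [609.7, 30.9, 14.0]
eef_rot: [3.139, 0.005, 1.435]
force: [-1.9, -14.9, 3.8]
finger_gap: -0.2
grip_force: 7.5
```

```bash
python3 -c "
from h import *
s=st()"
```

```text
t9.13 jig x38.5 y31.9 z14.0 yaw-jig 1.567 rpy [3.139 0.005 1.435] F [ -1.9 -14.9   3.8] gap -0.2
```

Request:
{"method": "move_arm", "body": {
  "series": [0,0.2,0,0,0,0,255,0,0.2,0,0,0,0,255,0,0,0,0,0,0,255,0,0,0,0,0,0,255]
}}

```text
time: 9.47
position: [611.4, 30.7, 13.4]
eef_rot: [-3.14, 0.005, 1.436]
force: [-8.9, -12.2, 5.3]
finger_gap: -0.0
grip_force: 6.8
```

Request:
{"method": "move_arm", "body": {
  "series": [-0.8,0,0,0,0,0,255,-0.8,-0.2,0,0,0,0,255,0,0,-2.5,0,0,0,255,0,0,-3.5,0,0,0,255,0,-2,-3,0,0,0,255,0,-4,0,0,0,0,255,1.0,-3.7,0,0,0,0,255,2.0,-2,0,0,0,0,255]
}}

```text
time: 10.13
position: [494.0, 61.8, 104.0]
eef_rot: [3.141, -0.0, 1.435]
force: [0.4, -0.2, 0.7]
finger_gap: 0.0
grip_force: 0.0
```

```bash
python3 - <<'E'
from h import *
s=st();c=cam("top");im=eyes.capture("top")
P=lambda x,y,z:proj(c,[*tow([x,y])[0],z])[0].round(1).tolist()
print("seated hs corners crop5",[[ (a-235)*5,(b-140)*5] for a,b in [P(x,y,34) for x,y in((60,100),(60,40),(15,40),(15,100))]])
cv2.imwrite("pics/t5.png",cv2.resize(im[140:245,235:365],None,fx=5,fy=5,interpolation=cv2.INTER_CUBIC))
E
```

```text
t10.13 jig x-80.3 y47.3 z104.0 yaw-jig 1.567 rpy [ 3.141 -0.     1.435] F [ 0.4 -0.2  0.7] gap 0.0
seated hs corners crop5 [[118.00000000000011, 105.0], [245.5000000000001, 119.00000000000006], [234.00000000000006, 213.49999999999994], [105.99999999999994, 199.50000000000003]]
```

View pics/t5.png

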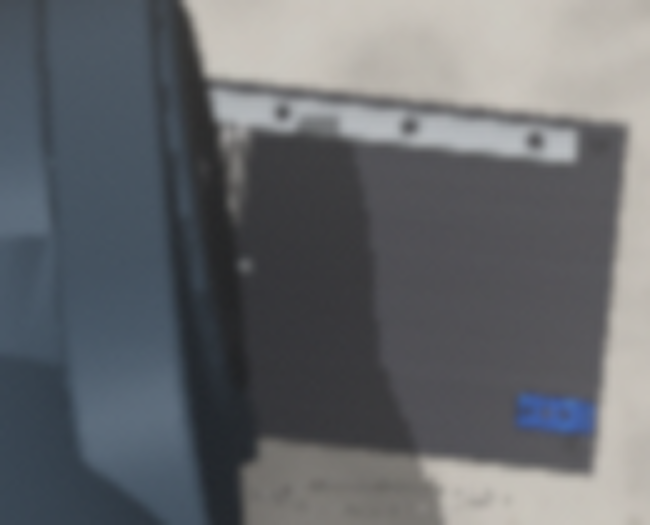

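The arm hides most of the jig, but the heatsink's right edge near x=245 in the crop matches the seated prediction of 234–245. The wrist camera should see the corner.

```bash
python3 - <<'E'
from h import *
s=st();c=cam("wrist",s);im=eyes.capture("wrist");cv2.imwrite("pics/w6.png",im)
P=lambda x,y,z:proj(c,[*tow([x,y])[0],z])[0].round(0).tolist()
print("hs",[P(x,y,34) for x,y in((60,100),(60,40),(15,40),(15,100))],"fence",P(60,0,22),P(60,100,22),"pin",P(-7,34,28),"piv",P(-7,70,28))
E
```

```text
t10.18 jig x-82.6 y50.5 z103.9 yaw-jig 1.569 rpy [-3.141e+00 -2.000e-03  1.437e+00] F [-3.3  3.2  0.3] gap 0.3
hs [[537.0, 137.0], [522.0, 222.0], [459.0, 222.0], [469.0, 137.0]] fence [504.0, 265.0] [525.0, 136.0] pin [425.0, 227.0] piv [429.0, 180.0]
```

View pics/w6.png

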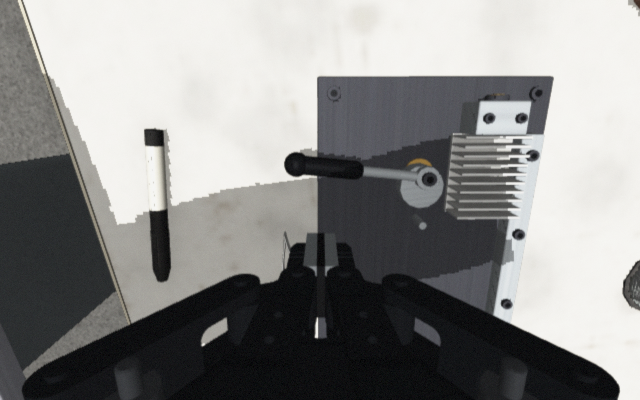

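The heatsink sits square in the corner, against the fence and the end stop. The lever grip runs from (363,168) to (295,163), so the lever is still open. I will come down on its left side.

Request:
{"method": "move_arm", "body": {
  "series": [2.0,0,0,0,0,0,255,2.0,0,0,0,0,0,255,2.0,0,0,0,0,0,255,0,0,2.5,0,0,0,255,0,0,3.0,0,0,0,255,0,0,2.4,0,0,0,255,0,0,0,0,0,0,255]
}}

```text
time: 10.82
position: [503.8, 121.6, 20.8]
eef_rot: [-3.138, 0.001, 1.438]
force: [-0.9, -1.3, -0.5]
finger_gap: 0.2
grip_force: 0.0
```

```bash
python3 - <<'E'
from h import *
s=st()
p=np.array([-7,70.]); 
for a in np.arange(.1,1.65,.1):
    t=np.deg2rad(165)+a; d=np.array([np.cos(t),np.sin(t)]); n=np.array([d[1],-d[0]])
    # tool rect half 14 (x) x 9.5 (y): support toward lever
    h=14*abs(n[0])+9.5*abs(n[1])
    print(round(a,1),(p+d*75+n*(6.5+h)).round(0))
E
```

```text
t10.82 jig x-78.4 y107.9 z20.8 yaw-jig 1.569 rpy [-3.138e+00  1.000e-03  1.438e+00] F [-0.9 -1.3 -0.5] gap 0.2
0.1 [-78. 100.]
0.2 [-81.  91.]
0.3 [-83.  84.]
0.4 [-84.  77.]
0.5 [-84.  71.]
0.6 [-84.  64.]
0.7 [-84.  57.]
0.8 [-83.  50.]
0.9 [-81.  43.]
1.0 [-78.  37.]
1.1 [-74.  30.]
1.2 [-70.  23.]
1.3 [-65.  17.]
1.4 [-59.  12.]
1.5 [-53.   7.]
1.6 [-46.   2.]
```

Request:
{"method": "move_arm", "body": {
  "series": [-1.2,-0.3,0,0,0,0,255,-1.2,-0.2,0,0,0,0,255,-1.0,-0.1,0,0,0,0,255,-1.0,0,0,0,0,0,255,-1.0,0.1,0,0,0,0,255,-1.0,0.2,0,0,0,0,255,-0.8,0.3,0,0,0,0,255,0,0,0,0,0,0,255]
}}

```text
time: 11.48
position: [496.9, 49.1, 25.0]
eef_rot: [3.139, 0.0, 1.436]
force: [0.7, 0.4, 0.4]
finger_gap: -0.2
grip_force: 0.0
```

```bash
python3 -c "
from h import *
s=st()"
```

```text
t11.48 jig x-75.7 y35.1 z25.0 yaw-jig 1.567 rpy [3.139 0.    1.436] F [0.7 0.4 0.4] gap -0.2
```

Request:
{"method": "move_arm", "body": {
  "series": [-0.6,0.3,0.1,0,0,0,255,-0.6,0.4,0.1,0,0,0,255,-0.4,0.4,0,0,0,0,255,0,0,0,0,0,0,255]
}}

```text
time: 11.82
position: [505.8, 32.9, 22.5]
eef_rot: [3.139, -0.0, 1.437]
force: [0.0, -0.7, 0.4]
finger_gap: -0.1
grip_force: 0.1
```

Request:
{"method": "move_arm", "body": {
  "series": [-0.3,0.4,0,0,0,0,255,0,0,0,0,0,0,255]
}}

```text
time: 11.98
position: [508.8, 30.0, 22.4]
eef_rot: [3.14, -0.001, 1.438]
force: [-0.7, 2.0, 0.8]
finger_gap: 0.1
grip_force: 1.0
```

Request:
{"method": "move_arm", "body": {
  "series": [-0.2,0.4,0,0,0,0,255,0,0,0,0,0,0,255]
}}

```text
time: 12.15
position: [511.8, 27.7, 22.4]
eef_rot: [3.141, -0.001, 1.438]
force: [-4.0, 2.7, 1.3]
finger_gap: -0.1
grip_force: 2.1
```

```bash
python3 -c "
from h import *
s=st()"
```

```text
t12.15 jig x-58.1 y15.8 z22.4 yaw-jig 1.569 rpy [ 3.141e+00 -1.000e-03  1.438e+00] F [-4.   2.7  1.3] gap -0.1
```

Request:
{"method": "move_arm", "body": {
  "series": [-0.3,0.3,0,0,0,0,255,-0.2,0.3,0,0,0,0,255,0,0,0,0,0,0,255]
}}

```text
time: 12.4
position: [516.9, 23.2, 22.4]
eef_rot: [-3.141, -0.003, 1.439]
force: [-3.8, 9.4, 0.2]
finger_gap: -0.3
grip_force: 4.1
```

Request:
{"method": "move_arm", "body": {
  "series": [-0.2,0.3,0,0,0,0,255,0,0,0,0,0,0,255]
}}

```text
time: 12.57
position: [519.3, 20.9, 22.4]
eef_rot: [-3.141, -0.003, 1.439]
force: [-5.6, 8.3, 2.0]
finger_gap: -0.2
grip_force: 4.1
```

Request:
{"method": "move_arm", "body": {
  "series": [-0.2,0.3,0,0,0,0,255,0,0,0,0,0,0,255]
}}

```text
time: 12.73
position: [522.4, 18.1, 22.5]
eef_rot: [3.141, -0.002, 1.439]
force: [-2.4, 4.1, 0.7]
finger_gap: 0.0
grip_force: 1.9
```

```bash
python3 -c "
from h import *
s=st()"
```

```text
t12.73 jig x-46.4 y7.7 z22.5 yaw-jig 1.570 rpy [ 3.141e+00 -2.000e-03  1.439e+00] F [-2.4  4.1  0.7] gap 0.0
```

Request:
{"method": "move_arm", "body": {
  "series": [-0.1,0.3,0,0,0,0,255,0,0,0,0,0,0,255]
}}

```text
time: 12.9
position: [524.4, 16.8, 22.4]
eef_rot: [-3.141, -0.002, 1.438]
force: [-6.0, 7.1, 3.0]
finger_gap: -0.4
grip_force: 4.2
```

Request:
{"method": "move_arm", "body": {
  "series": [-0.1,0.3,0,0,0,0,255,0,0,0,0,0,0,255]
}}

```text
time: 13.07
position: [525.0, 16.5, 22.1]
eef_rot: [-3.136, -0.004, 1.439]
force: [-13.4, 12.5, 10.8]
finger_gap: -0.2
grip_force: 9.1
```

```bash
python3 -c "
from h import *
s=st()"
```

```text
t13.07 jig x-43.5 y6.5 z22.1 yaw-jig 1.571 rpy [-3.136 -0.004  1.439] F [-13.4  12.5  10.8] gap -0.2
```

The lever is against its stop: the force rises and it no longer moves. I will back off and check.

Request:
{"method": "move_arm", "body": {
  "series": [0.2,-0.6,0,0,0,0,255,0.2,-1.0,0,0,0,0,255,0,-1.0,-2,0,0,0,255,0,0,-3,0,0,0,255,-1,0,-3.5,0,0,0,255,-1,0,-2,0,0,0,255,0,0,0,0,0,0,255,0,0,0,0,0,0,255]
}}

```text
time: 13.73
position: [501.4, 1.4, 128.8]
eef_rot: [3.136, -0.0, 1.437]
force: [-0.0, -0.2, 0.1]
finger_gap: -0.2
grip_force: 0.0
```

```bash
python3 - <<'E'
from h import *
s=st();c=cam("wrist",s);im=eyes.capture("wrist");cv2.imwrite("pics/w7.png",im)
P=lambda x,y,z:proj(c,[*tow([x,y])[0],z])[0].round(0).tolist()
print("hs",[P(x,y,34) for x,y in((60,100),(60,40),(15,40),(15,100))],"pin",P(-7,34,28),"piv",P(-7,70,28))
for a in (1.2,1.4,1.6):
    t=np.deg2rad(165)+a; print(a,P(-7+100*np.cos(t),70+100*np.sin(t),38))
E
```

```text
t13.73 jig x-64.9 y-11.5 z128.8 yaw-jig 1.568 rpy [ 3.136 -0.     1.437] F [-0.  -0.2  0.1] gap -0.2
hs [[501.0, 44.0], [490.0, 132.0], [429.0, 132.0], [437.0, 44.0]] pin [397.0, 140.0] piv [400.0, 90.0]
1.2 [320.0, 199.0]
1.4 [342.0, 212.0]
1.6 [366.0, 220.0]
```

View pics/w7.png

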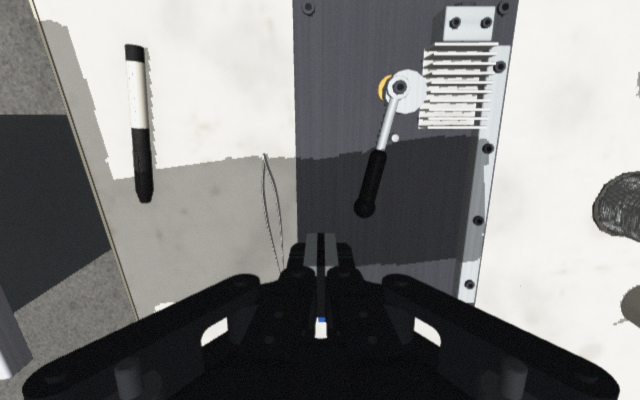

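The lever points to (364,208), which is about 1.55–1.6 rad, so it is locked. The cam presses on the heatsink, which is flush in its corner, and the robot is clear.

```bash
python3 -c "
from h import *
print(job.finish_job())"
```

```text
the job is handed in; nothing more can be done
None
```

I pushed the heatsink square into the corner, against the fence and the end stop, locked the cam lever near its stop (about 1.55–1.6 rad), and handed the job in at about 14 s; the cam's clamping force could not be measured.

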